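Open the deep fryer

TASK

Open the small deep fryer so that its basket can be filled: press the orange release tab on its front down with the closed fingertips until the lid springs up about half way by itself, then take the fingers off the tab and push the lid gently back until it stands fully open against its stop. Only press and push, do not grip or lift anything; leave the thermostat dial alone, and leave the fryer and everything around it where it stands.

Things in the scene. Friction and masses are not known exactly. Their poses are not given: they have to be found in the camera images.
- fryer: Small deep fryer, loose on rubber feet, 2.6 kg: steel sides, black front console, white lid; 285 mm long (x), 210 wide (y), closed lid's top 172 mm high. Origin on the table under its housing; x points from its front (console, from x -160 to -94 mm, flat top 136 mm high; tab) to its back (hinge line at x +105 mm, hinge cover to +123), y to its left, z up.
- tab (a joint): Release tab: 0 up (rest), 0.25 rad fully down. It swings about a line 42 mm behind the press point, which sinks about 10 mm in all; the spring takes about 1.3 N to start and 4 N fully down, and brings the tab up again. Its hook lets go of the lid at about 0.15 rad (6 mm down).
- tab_press (a point): Point to press: on top of the tab's orange paddle, mid-front of the fryer, 142 mm above the table. Paddle 41 mm along the fryer's x, 56 along y; the point lies 13 mm behind its front edge. The tab's upright hook, 24 mm wide, stands 18 mm above the paddle, its front face 28 mm behind this point, and swings 7 mm forward as the tab is pressed.
- lid (a joint): Lid angle: 0 shut, grows as it opens. Once released a spring pin lifts it within 1 s to about 0.95 rad, where it rests; above that it swings freely, damped (0.26 to 0.38 kg): let go below about 1.46 rad it falls back to 0.95, beyond that it falls open to its stop at 1.75 rad (100 degrees).
- lid_edge (a point): Middle of the lid's lower front edge, 202 mm from the hinge line; moves with the lid. The lid is a flat slab 208 mm wide and 24 mm thick; this edge is on its underside. A steel striker 36 mm wide sticks out 7 mm in front of it, in the middle.
- lid_hinge (a point): Middle of the lid's hinge line, at the back of the fryer, 150 mm above the table; the line runs along the fryer's y.
- dial (a joint): Thermostat dial on the console, to the left of the tab (fryer x -128 mm, y +74 mm), black, 36 mm across, 15 mm high on the console's top, turned to off: 0; grows as it is turned clockwise (up to 4.7 rad). Two indicator lamps lie to the right of the tab.
- salt: Salt shaker with a steel cap, 42 mm across, 88 mm high, standing at the front left of the fryer; origin under its middle.
- skimmer: Wire skimmer lying to the right of the fryer, 290 mm long along its x, basket 80 mm across, black handle to -x; origin on the table under its middle.
- oil: Amber oil bottle with a yellow cap, 66 mm across, 225 mm high, standing to the left of the fryer; origin under its middle.
- dish: White ceramic roasting dish, 190 x 270 x 60 mm, on the right of the table; origin under its middle.
- platter: Round steel serving plate, 230 mm across, 22 mm high, on the left of the table; origin under its middle.
- mug: Blue mug, 82 mm across, 95 mm high, handle to its +y, at the back right of the fryer; origin under its middle.

How it is judged:
By the outcome, as a careful person would: the job done as asked, in the order asked, and still so for the second after the job is handed in, with the robot touching nothing.
It also fails if it takes over 48 s, if anything falls off the work surface, if the arm or the gripper's body presses on something with over 40 N, if the wrist force passes 120 N, or if a joint passes its speed limit or range.

ROBOT

A 7-joint arm with a two-finger parallel gripper is mounted at the origin on the work surface. World frame = base frame: x ahead of the robot, y to its left, z up, the work surface at z = 0. Lengths are in m, angles in rad, forces in N, time in s.
With the tool pointing down it reaches from about 0.35 to 0.9 m from the base axis. Payload 8.1 kg.
Tool frame: the origin (TCP) lies between the finger pads; the fingertips stand 22 mm ahead of it and the grasp point (between the pads) lies 3 mm ahead of it (arm.tip_reach is the distance from the TCP to the fingertips, in m); z points along the fingers, y is the line along which they close (so a half turn about z gives the same grasp; the last joint's range is limited). The gripper opens to 92 mm and grips with 3 to 60 N. Pads are 19 mm wide; open, the fingers measure 130 mm over their backs; the gripper's body (75 mm by 190 mm) begins 47 mm behind the grasp point.
Start: joints at [1.028, 0.434, 0.025, 1.573, -0.012, 1.134, -0.075], TCP at [0.266, -0.566, 0.249] pointing down, gripper open.
Joint ranges: [-2.62, 2.62], [-0.44, 2.09], [-1.27, 1.32], [0.08, 2.57], [-1.32, 4.46], [0.12, 2], [-2.74, 2.74]. Speed limits (rad/s): [2.22, 2.22, 3.01, 3.01, 3.14, 3.14, 3.14].

INTERFACE

Orientations are given as a rotation vector (axis times angle).
In Python, from cell import telemetry, vision, job, arm gives the robot as it stands. The module is installed in compiled form; this text tells all that it offers.
- The arm moves only by the shell command python3 -m creep 'ROWS' [FORCE]. ROWS is text: rows parted by semicolons, each of 7 numbers parted by spaces: the finger opening in cm, from 0 to 9.18, then the shift along the tool's x, y, z in cm, then the turn, a rotation vector about the tool's x, y, z in degrees. A call has 1 to 5 rows; each row is the pose to reach, as a shift and turn from the pose commanded when the call began, along the tool's axes at that moment; what a row does not reach only later rows make up. A row lasts 1/8 s, in which the tool goes at most 62.5 mm and 10.7 degrees, less where a joint would pass 70% of its speed; a pose out of reach is approached as far as the arm can. A call with a gripper value outside its range is refused whole. The fingers move at their own pace and stop on an object; FORCE is the grip in N (left out, the last holds). Time passes only in rows, so rows that repeat a pose let the fingers close. It gives the time, the measured TCP pose, the force, the opening and the grip force at its end, in the units of the state.
- telemetry.observe(): the state, without advancing time (a new reading comes with each control period).
- vision.get_image(name): name is "scene" or "top" or "wrist"; returns the picture (400x640x3 uint8, red, green, blue); there is no depth.
- vision.camera_info(name): a dict with "fov_y" (degrees; the focal length in pixels is half the picture's height over the tangent of half this angle, whatever the lens; pixels are square), "cx", "cy" (the principal point, pixels), "extrinsics" (4x4, takes a point from camera to world coordinates). Camera axes: x right, y down, z forward; pixel columns grow to the right and rows downward; lengths in m; the calibration is good to about 2 mm. A picture is of the moment at which its call begins: read the wrist's pose just before it. camera_info takes no time and is no camera call; for the wrist camera it gives the pose at the moment of the call.
- job.sign_off(): hands the job in; it is judged then, once.
The state is a dict: "clock": time; "joints": joint angles; "dq": joint speeds; "joint_efforts": joint torques, N m; "position": TCP position; "ee_rot": TCP orientation; "force": force on the tool from outside, world axes, zero at the start; "ft_torque": the same for the moment, N m; "width": opening from 0.0 (shut) to 1.0 (fully open); "gripper_force": force on a finger pad.
Only numpy, scipy, OpenCV 4.12 (cv2) and the standard library are available. Lean on these libraries where they do the work, as an engineer would, in place of code of your own. Each camera call takes 0.05 s, during which the arm holds its last target. There are 200 camera calls.

## Working session

There is one attempt and no reset: what is moved stays moved. The work goes in short steps, Python scripts to look and compute and a shell command to move; the robot and the scene stay as the last step left them, time stands still between calls to the robot, and variables do not carry over. Pictures are saved under pics/ and viewed, at most 13 in all, crops included, and the job is handed in when it is done.

```bash
mkdir -p pics; python3 - <<'E'
from cell import telemetry, vision, job, arm
import cv2
s=telemetry.observe(); print(s['clock'],s['position'],s['ee_rot'],s['width'],arm.tip_reach)
for n in("scene","top"):
    im=vision.get_image(n); cv2.imwrite(f"pics/{n}0.png",im[:,:,::-1]); i=vision.camera_info(n); print(n,i['fov_y'],i['cx'],i['cy'],i['extrinsics'])
E
```

```text
0.0 [ 0.26583887 -0.56511767  0.24793919] [-3.06449923e+00 -6.84808944e-01  7.70958459e-04] 1.0002514601871753 0.022
scene 48.57627854780007 312.26659367378693 199.49793594629136 [[-7.33542358e-01  5.77262720e-01 -3.58724631e-01  1.03889028e+00]
 [ 6.79643640e-01  6.23323117e-01 -3.86720590e-01  4.84523170e-01]
 [ 3.61975386e-04 -5.27480847e-01 -8.49566845e-01  1.21188625e+00]
 [ 0.00000000e+00  0.00000000e+00  0.00000000e+00  1.00000000e+00]]
top 49.11049005264014 311.3806359844594 206.94381318502982 [[ 4.46247109e-03 -9.89806362e-01  1.42349755e-01  4.13109836e-01]
 [-9.99988105e-01 -4.69730121e-03 -1.31367010e-03 -2.37220247e-02]
 [ 1.96893870e-03 -1.42342200e-01 -9.89815549e-01  1.40968135e+00]
 [ 0.00000000e+00  0.00000000e+00  0.00000000e+00  1.00000000e+00]]
```

View pics/scene0.png

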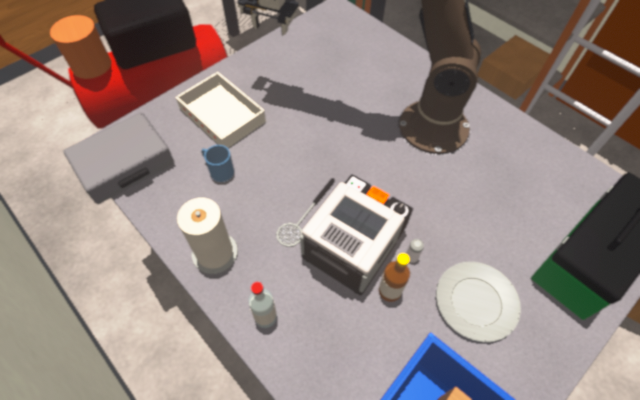

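View pics/top0.png

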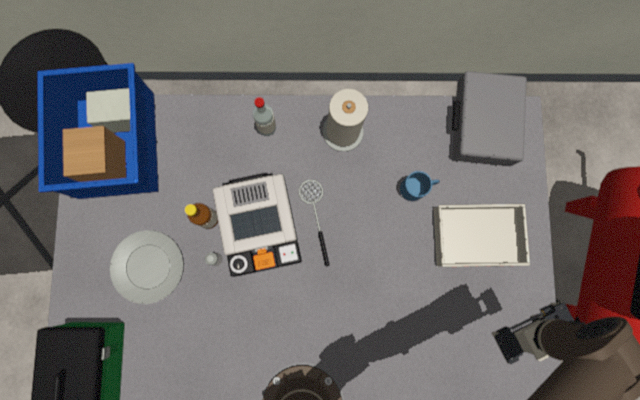

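The top view shows the fryer with its front facing the robot. The orange tab is at about (263,259), the dial at (239,264), and the lid corners at about (213,186), (285,174), (299,240) and (223,253). Next I'll measure these precisely on an enlarged crop.

```bash
cat > h.py <<'E'
import numpy as np, cv2
from cell import vision
def ray(n,u,v,z,i=None):
    i=i or vision.camera_info(n); f=200/np.tan(np.radians(i['fov_y']/2)); E=np.array(i['extrinsics'])
    d=E[:3,:3]@[(u-i['cx'])/f,(v-i['cy'])/f,1]; return E[:3,3]+d*(z-E[2,3])/d[2]
def proj(n,P,i=None):
    i=i or vision.camera_info(n); f=200/np.tan(np.radians(i['fov_y']/2)); E=np.array(i['extrinsics'])
    c=(np.atleast_2d(P)-E[:3,3])@E[:3,:3]; return np.c_[c[:,0]/c[:,2]*f+i['cx'],c[:,1]/c[:,2]*f+i['cy']]
def orange(im):
    h=cv2.cvtColor(im,cv2.COLOR_RGB2HSV); return cv2.inRange(h,(8,170,150),(20,255,255))
E
python3 - <<'E'
from h import *
for n,(x0,y0,w,hh) in {"top":(175,160,160,120),"scene":(290,165,160,120)}.items():
    im=cv2.imread(f"pics/{n}0.png"); c=im[y0:y0+hh,x0:x0+w]
    m=orange(c[:,:,::-1].copy()); k,l,st,ce=cv2.connectedComponentsWithStats(m)
    for j in range(1,k):
        if st[j,4]>30: u,v=ce[j]+[x0,y0]; print(n,u,v,st[j],ray(n,u,v,.142))
    big=cv2.resize(c,None,fx=5,fy=5,interpolation=cv2.INTER_CUBIC)
    cv2.imwrite(f"pics/{n}c.png",big)
E
```

```text
top 263.4431137724551 259.5269461077844 [ 78  89  22  21 334] [0.44201189 0.11175504 0.142     ]
scene 377.4299065420561 194.42523364485982 [ 76  22  23  17 214] [0.43869059 0.1116994  0.142     ]
scene 389.79411764705884 267.11764705882354 [97 99  7  8 34] [0.57990371 0.28580919 0.142     ]
```

View pics/topc.png

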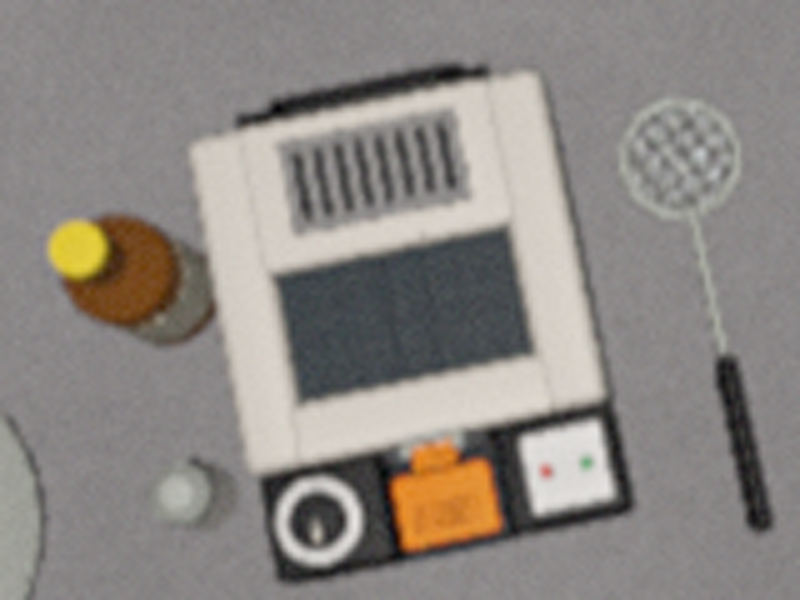

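```bash
python3 - <<'E'
from h import *
i=vision.camera_info("top")
P=lambda x,y,z: ray("top",175+x/5,160+y/5,z,i)
L=[P(252,472,.172),P(607,403,.172),P(538,70,.172),P(192,143,.172)]
T=[P(403,553,.142),P(502,533,.142),P(492,458,.142),P(390,478,.142)]
D=P(319,520,.14)
print("lid",np.round(L,4),"tab",np.round(T,4),"dial",D)
d=L[0]-L[1]; yw=np.arctan2(-d[0],d[1]); d2=L[2]-L[1]+L[3]-L[0]; yw2=np.arctan2(d2[1],d2[0]); d3=T[0]-T[1];d4=L[3]-L[2];print(yw,yw2,np.arctan2(-d3[0],d3[1]),np.arctan2(-d4[0],d4[1]),np.linalg.norm(d))
yw=np.mean([yw,yw2,np.arctan2(-d4[0],d4[1])])
R=np.array([[np.cos(yw),-np.sin(yw)],[np.sin(yw),np.cos(yw)]])
fl=(L[0]+L[1])[:2]/2
print("front mid",fl, "origin", fl-R@[-.097,0], "lid len",np.linalg.norm((L[2]+L[3]-L[0]-L[1])/2))
o=fl-R@[-.097,0]
tf=(T[0]+T[1])[:2]/2; print("press from tab front",tf+R@[.013,0],"in fryer",R.T@(tf+R@[.013,0]-o),"dial in fryer",R.T@(D[:2]-o))
print("sc check", R.T@(ray("scene",377.43,194.4,.144)[:2]-o),"yaw",yw)
E
```

```text
lid [[0.4552 0.2158 0.172 ]
 [0.4948 0.0165 0.172 ]
 [0.6868 0.0582 0.172 ]
 [0.643  0.2563 0.172 ]] tab [[0.4104 0.1336 0.142 ]
 [0.422  0.0771 0.142 ]
 [0.4648 0.0835 0.142 ]
 [0.4531 0.142  0.142 ]] dial [0.42896507 0.18255891 0.14      ]
0.19660762814021174 0.2131055250479174 0.2025229567391902 0.21756193933954732 0.20315967563978407
front mid [0.47500346 0.11615085] origin [0.56989079 0.13628528] lid len 0.19430029866547183
press from tab front [0.42892683 0.10802015] in fryer [-0.14376078  0.00161058] dial in fryer [-0.12825125  0.07451793]
sc check [-0.13227755  0.00358825] yaw 0.2090916975092255
```

View pics/scenec.png

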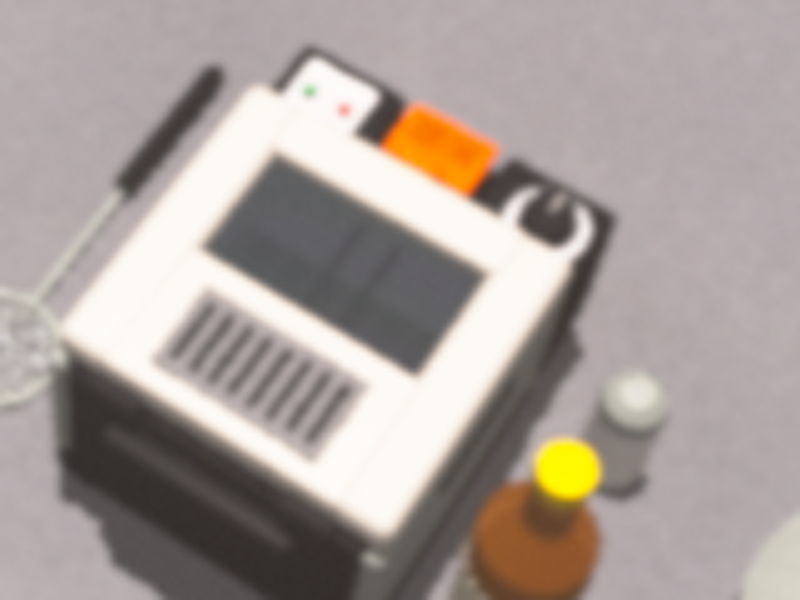

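```bash
cat >> h.py <<'E'
from cell import telemetry
from scipy.spatial.transform import Rotation as Ro
O=np.array([.570,.1365]); YAW=.208
c,s_=np.cos(YAW),np.sin(YAW); RF=np.array([[c,-s_,0],[s_,c,0],[0,0,1]])
def F(p): return np.array([*O,0])+RF@np.asarray(p)     # fryer -> world
def goto(tip,tilt):
    """row (shift cm, turn deg) for fingertip centre at fryer point tip, fingers tilted forward by tilt deg"""
    s=telemetry.observe(); R0=Ro.from_rotvec(s['ee_rot']).as_matrix(); p0=np.array(s['position'])
    t=np.radians(tilt); z=RF@[np.sin(t),0,-np.cos(t)]; y=RF@[0,1,0]
    if y@R0[:,1]<0: y=-y
    R=np.c_[np.cross(y,z),y,z]; p=F(tip)-.022*z
    print("clk",s['clock'],"tip now (fryer)",np.round(RF.T@(p0+.022*R0[:,2]-[*O,0]),4),"F",np.round(RF.T@s['force'],2),"tilt",np.round(np.degrees(np.arcsin((RF.T@R0[:,2])[0])),1))
    print("row",np.round(100*R0.T@(p-p0),2),np.round(np.degrees(Ro.from_matrix(R0.T@R).as_rotvec()),1))
E
python3 -c "
from h import *
goto((-.18,0,.22),20)
print(np.round(Ro.from_rotvec(telemetry.observe()['ee_rot']).as_matrix(),2),'oil',RF.T@(ray('top',190.5,209.6,.225)-[*O,0]))"
```

```text
clk 0.1 tip now (fryer) [-0.4425 -0.6237  0.226 ] F [-0.65 -0.23 -0.77] tilt -0.0
row [ 39.14 -54.85   0.81] [-2.4 19.9 13.1]
[[ 0.9   0.43 -0.  ]
 [ 0.43 -0.9   0.  ]
 [-0.   -0.   -1.  ]] oil [0.03922855 0.16363859 0.225     ]
```

```bash
python3 -m creep '0 5 -6 -2 0 0 0; 0 9 -12 -3 0 5 3; 0 13 -18 -3 0 10 7; 0 17 -24 -3 -1 14 10; 0 21 -30 -3 -2 20 13' && python3 -c "
from h import *
goto((-.18,0,.24),20)"
```

```text
clock: 0.72
position: [0.3204, -0.2588, 0.2784]
ee_rot: [-3.036, -0.319, -0.54]
force: [0.6, -0.4, 0.5]
width: 0.506
gripper_force: 0.0
clk 0.725 tip now (fryer) [-0.3182 -0.3351  0.2578] F [ 0.48 -0.46  0.53] tilt 20.2
row [ 12.38 -33.48   6.63] [-0.3 -0.2  0. ]
```

```bash
python3 -m creep '0 2.4 -6.4 1.2 0 0 0; 0 4.8 -12.8 2.4 0 0 0; 0 7.2 -19.2 3.6 0 0 0; 0 9.6 -25.6 4.8 0 0 0; 0 12 -32 6 0 0 0' && python3 -m creep '0 0 0 0 0 0 0; 0 0 0 0 0 0 0; 0 0 0 0 0 0 0' && python3 -c "
from h import *
goto((-.141,0,.16),20)
i=vision.camera_info('wrist'); im=vision.get_image('wrist'); cv2.imwrite('pics/w1.png',im[:,:,::-1]); print(proj('wrist',F((-.143,0,.142)),i), telemetry.observe()['width'],telemetry.observe()['joints'])"
```

```text
clock: 1.35
position: [0.3767, 0.0483, 0.2662]
ee_rot: [-3.037, -0.321, -0.537]
force: [1.0, -0.9, 0.1]
width: 0.012
gripper_force: 0.0
clock: 1.72
position: [0.3767, 0.0446, 0.266]
ee_rot: [-3.037, -0.316, -0.535]
force: [0.3, -0.6, -0.6]
width: 0.004
gripper_force: 0.0
clk 1.725 tip now (fryer) [-0.2006 -0.0499  0.2453] F [ 0.16 -0.62 -0.63] tilt 20.0
row [ 2.67 -4.95 10.08] [-0.3 -0.  -0.1]
[[270.74779894 172.92623427]] 0.0026020942723958608 [ 0.69585929 -0.18507434 -0.77948561  2.27347452 -0.28075698  0.66869142
 -1.26922297]
```

View pics/w1.png

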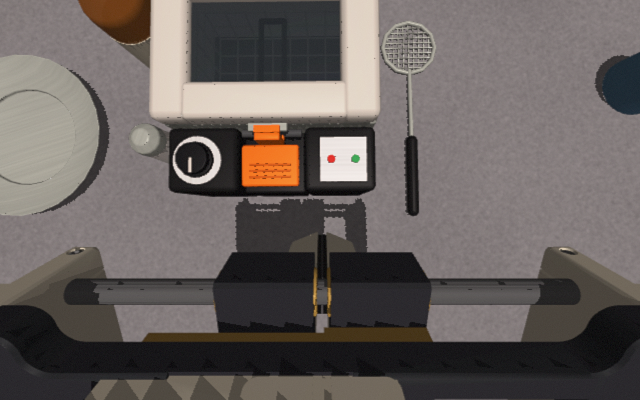

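The wrist view confirms the paddle spans columns 243–299 and rows 145–187. The projected press point (271,173) lands 13 mm behind its front edge, as it should. I'll move above it.

```bash
python3 -m creep '0 1 -2.5 3 0 0 0; 0 2 -4.95 6 0 0 0; 0 2.67 -4.95 9.5 0 0 0; 0 2.67 -4.95 9.5 0 0 0; 0 2.67 -4.95 9.5 0 0 0' && python3 -c "
from h import *
goto((-.141,0,.137),20)"
```

```text
clock: 2.4
position: [0.4224, 0.1069, 0.185]
ee_rot: [-3.036, -0.321, -0.531]
force: [-0.8, 1.1, 0.9]
width: 0.004
gripper_force: 0.0
clk 2.4 tip now (fryer) [-0.143   0.0017  0.1644] F [-0.57  1.28  0.89] tilt 19.9
row [-0.74  0.17  2.64] [-0.4  0.1  0.1]
```

```bash
python3 -m creep '0 -0.4 0.1 1.4 0 0 0; 0 -0.5 0.17 1.8 0 0 0; 0 -0.6 0.17 2.1 0 0 0; 0 -0.67 0.17 2.4 0 0 0; 0 -0.74 0.17 2.6 0 0 0' && python3 -c "
from h import *
goto((-.141,0,.135),20)
im=vision.get_image('scene'); cv2.imwrite('pics/s2.png',cv2.resize(im[100:300,230:490],None,fx=3,fy=3)[:,:,::-1])"
```

```text
clock: 3.02
position: [0.425, 0.1056, 0.1594]
ee_rot: [-3.037, -0.32, -0.536]
force: [-2.9, -1.5, 2.0]
width: 0.003
gripper_force: 1.4
clk 3.025 tip now (fryer) [-0.1407 -0.0002  0.1387] F [-3.17 -0.91  2.04] tilt 20.1
row [-0.15 -0.03  0.34] [-0.3 -0.1  0.1]
```

View pics/s2.png

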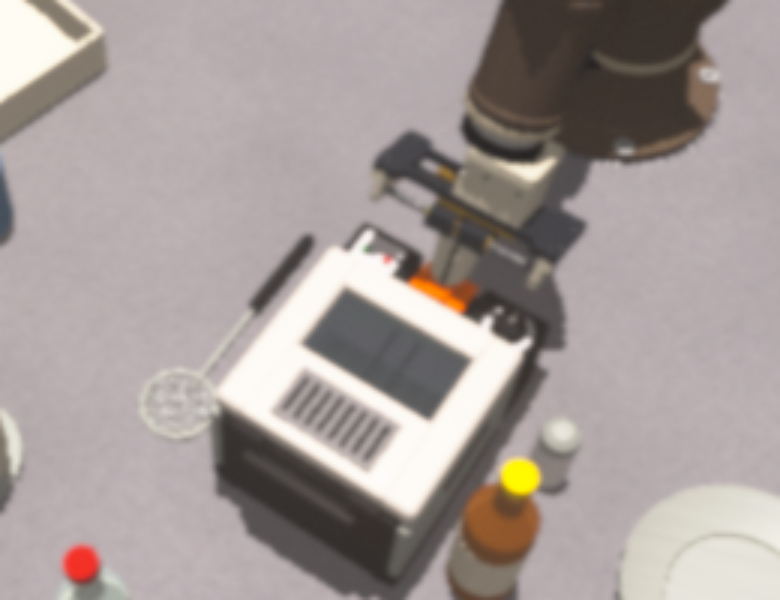

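The fingertips are on the paddle and the lid is still shut. I'll press slightly further.

```bash
python3 -m creep '0 -0.08 0 0.1 0 0 0; 0 -0.14 0 0.2 0 0 0; 0 -0.2 0 0.3 0 0 0; 0 -0.2 0 0.3 0 0 0' && python3 -c "
from h import *
goto((-.142,0,.135),20)
a=vision.get_image('top').astype(float); b=cv2.imread('pics/top0.png')[:,:,::-1]; print(np.abs(a-b)[170:240,210:300].mean())"
```

```text
clock: 3.58
position: [0.4244, 0.1059, 0.1559]
ee_rot: [-3.036, -0.321, -0.537]
force: [-0.1, -1.6, 2.6]
width: 0.001
gripper_force: 1.3
clk 3.575 tip now (fryer) [-0.1413  0.0003  0.1353] F [-0.4  -1.56  2.55] tilt 20.1
row [-0.08  0.02  0.  ] [-0.3 -0.1  0.1]
33.6089417989418
```

```bash
python3 -c "
from h import *
a=vision.get_image('scene');cv2.imwrite('pics/s3.png',cv2.resize(a[100:300,230:490],None,fx=3,fy=3)[:,:,::-1]); goto((-.142,0,.135),20)"
```

```text
clk 3.675 tip now (fryer) [-0.1412  0.0003  0.1353] F [-0.13 -2.32  2.02] tilt 20.1
row [-0.08  0.01  0.  ] [-0.3 -0.1  0.1]
```

View pics/s3.png

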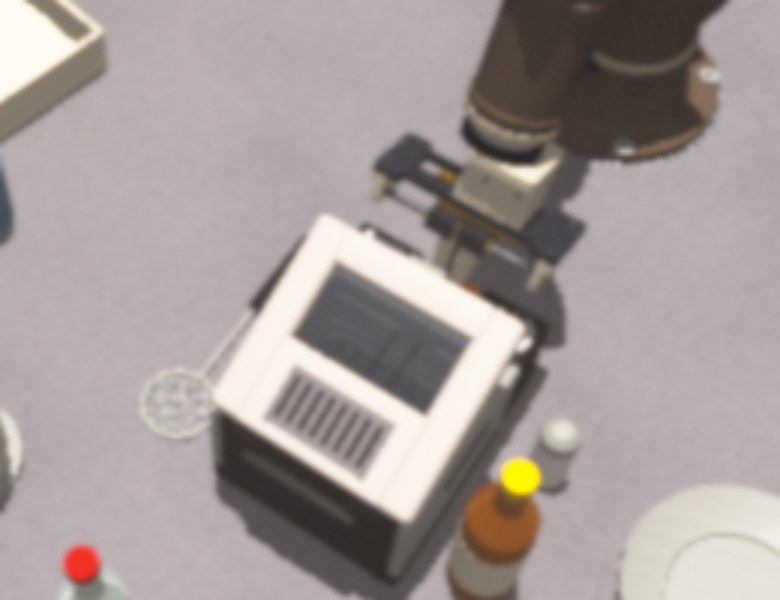

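The lid is released and rising. I'll hold briefly, then back off along the finger axis, up and away from the lid.

```bash
python3 -m creep '0 0 0 0 0 0 0; 0 0 0 0 0 0 0; 0 0 0 0 0 0 0; 0 0 0 -1 0 0 0; 0 0 0 -3 0 0 0' && python3 -m creep '0 0 0 -3 0 0 0; 0 0 0 -6 0 0 0; 0 0 0 -9 0 0 0; 0 0 0 -9 0 0 0; 0 0 0 -9 0 0 0' && python3 -c "
from h import *
a=vision.get_image('top');b=vision.get_image('scene');x=lambda i:cv2.resize(i,None,fx=2.5,fy=2.5)
cv2.imwrite('pics/s4.png',np.hstack([x(b[130:330,290:450]),x(a[100:300,180:340])])[:,:,::-1]); goto((-.08,-.05,.30),20)
for ang in(.85,.95,1.05):
  c,s=np.cos(ang),np.sin(ang)
  P=[F((.105-.202*c,y,.15+.202*s)) for y in(-.104,.104)]; print(ang,((proj('scene',P)-[290,130])*2.5).round(),((proj('top',P)-[180,100])*2.5+[400,0]).round())"
```

```text
clock: 4.3
position: [0.4132, 0.1039, 0.1836]
ee_rot: [-3.036, -0.323, -0.532]
force: [0.4, -0.2, -0.4]
width: 0.007
gripper_force: 0.0
clock: 4.92
position: [0.3838, 0.0961, 0.2681]
ee_rot: [-3.038, -0.32, -0.536]
force: [0.2, 0.1, -0.5]
width: 0.003
gripper_force: 0.0
clk 5.025 tip now (fryer) [-0.1832 -0.0005  0.2468] F [ 0.95 -0.94  0.84] tilt 19.9
row [11.51  4.95 -1.51] [-0.4  0.1  0.1]
0.85 [[ 94.  96.]
 [274. 199.]] [[675. 276.]
 [475. 316.]]
0.95 [[ 85. 100.]
 [268. 204.]] [[672. 259.]
 [469. 300.]]
1.05 [[ 76. 105.]
 [261. 211.]] [[668. 241.]
 [464. 282.]]
```

View pics/s4.png

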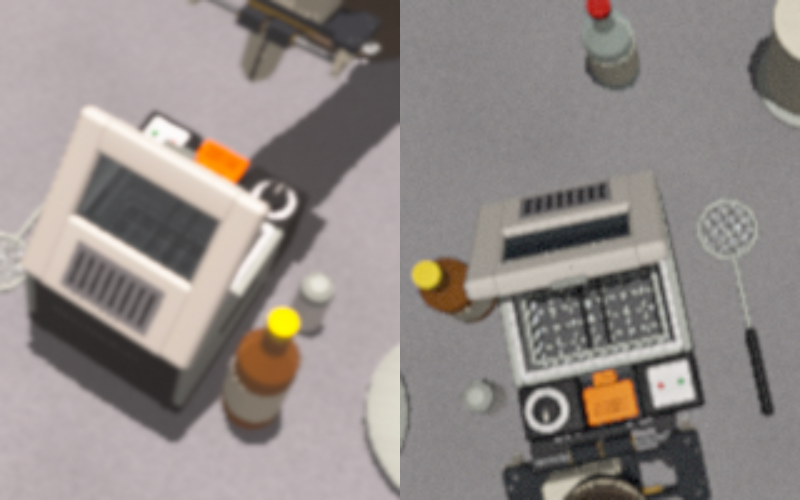

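The lid rests at about 0.95 rad: the edge corners at (85,105) and (268,207) match the projection. The tab is back up. Now I'll go in front of the lid edge, right of the striker.

```bash
python3 -m creep '0 3.5 2 -2 0 0 0; 0 7 4 -2.5 0 0 0; 0 10 4.95 -2.2 0 0 0; 0 11.5 4.95 -1.5 0 0 0; 0 11.5 4.95 -1.5 0 0 0' && python3 -c "
from h import *
goto((-.03,-.05,.30),20)"
```

```text
clock: 5.65
position: [0.4955, 0.0701, 0.3204]
ee_rot: [-3.032, -0.322, -0.532]
force: [-0.6, -0.1, -1.0]
width: 0.004
gripper_force: 0.0
clk 5.65 tip now (fryer) [-0.0791 -0.0493  0.2998] F [-0.6   0.04 -0.97] tilt 19.9
row [4.62 0.07 1.65] [-0.6  0.1  0.1]
```

```bash
python3 -m creep '0 1.2 0 0.43 0 0 0; 0 2.4 0 0.86 0 0 0; 0 3.5 0 1.27 0 0 0; 0 4.2 0 1.53 0 0 0; 0 4.7 0 1.7 0 0 0' && python3 -m creep '0 0.5 0 0.18 0 0 0; 0 1 0 0.36 0 0 0; 0 1.5 0 0.54 0 0 0; 0 2 0 0.72 0 0 0; 0 2.5 0 0.9 0 0 0' && python3 -c "
from h import *
goto((.06,-.05,.30),20)
a=vision.get_image('top');b=vision.get_image('scene');x=lambda i:cv2.resize(i,None,fx=2.5,fy=2.5)
cv2.imwrite('pics/s5.png',np.hstack([x(b[130:330,290:450]),x(a[100:300,180:340])])[:,:,::-1])"
```

```text
clock: 6.28
position: [0.5436, 0.0803, 0.3216]
ee_rot: [-3.036, -0.322, -0.535]
force: [-1.0, 0.5, 0.1]
width: 0.004
gripper_force: 0.0
clock: 6.9
position: [0.5703, 0.0857, 0.3221]
ee_rot: [-3.036, -0.321, -0.536]
force: [-1.3, -0.3, 0.1]
width: 0.005
gripper_force: 0.5
clk 6.9 tip now (fryer) [-0.0027 -0.0497  0.3014] F [-1.36  0.    0.09] tilt 20.1
row [5.84 0.04 2.28] [-0.3 -0.1  0.1]
```

View pics/s5.png

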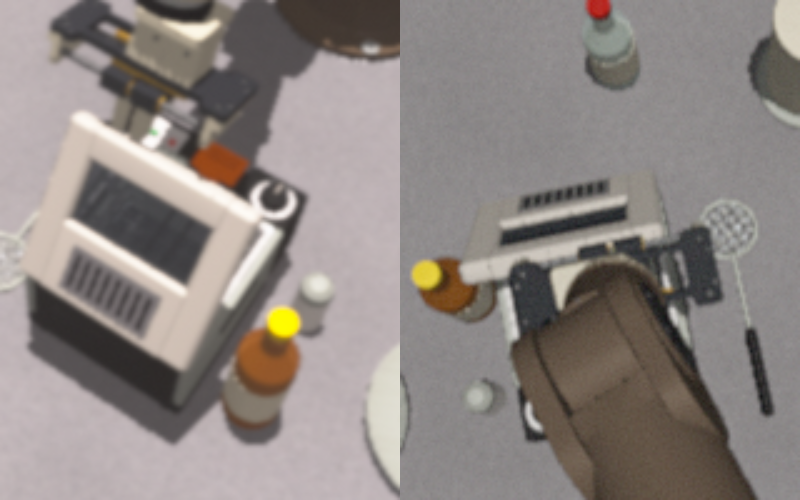

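Contact is made at about 1.3 N and the lid is moving back, with the fryer where it was. I'll continue gently.

```bash
python3 -m creep '0 0.6 0 0.23 0 0 0; 0 1.2 0 0.46 0 0 0; 0 1.8 0 0.68 0 0 0; 0 2.4 0 0.9 0 0 0; 0 3 0 1.13 0 0 0' && python3 -m creep '0 0.6 0 0.22 0 0 0; 0 1.2 0 0.44 0 0 0; 0 1.8 0 0.66 0 0 0; 0 2.4 0 0.88 0 0 0; 0 3 0 1.1 0 0 0' && python3 -m creep '0 0.5 0 0.18 0 0 0; 0 1 0 0.36 0 0 0; 0 1.5 0 0.54 0 0 0; 0 2 0 0.73 0 0 0; 0 2.5 0 0.91 0 0 0'; python3 -c "
from h import *
goto((.12,-.05,.30),20)"
```

```text
clock: 7.62
position: [0.6018, 0.0924, 0.3218]
ee_rot: [-3.036, -0.321, -0.536]
force: [-1.0, 0.1, 0.6]
width: 0.004
gripper_force: 0.3
clock: 8.25
position: [0.633, 0.0991, 0.3217]
ee_rot: [-3.036, -0.321, -0.536]
force: [-0.1, -0.2, 0.3]
width: 0.005
gripper_force: 0.3
clock: 8.88
position: [0.6589, 0.1047, 0.3218]
ee_rot: [-3.036, -0.321, -0.536]
force: [-0.2, -0.2, 0.6]
width: 0.004
gripper_force: 0.1
clk 8.875 tip now (fryer) [ 0.088  -0.0494  0.3011] F [-0.26 -0.18  0.59] tilt 20.1
row [2.97 0.06 1.2 ] [-0.3 -0.1  0.1]
```

```bash
python3 -m creep '0 0.4 0 0.15 0 0 0; 0 0.8 0 0.3 0 0 0; 0 1.2 0 0.45 0 0 0; 0 1.6 0 0.6 0 0 0; 0 1.9 0 0.7 0 0 0' && python3 -m creep '0 0.3 0 0.11 0 0 0; 0 0.6 0 0.22 0 0 0; 0 0.9 0 0.33 0 0 0; 0 0.9 0 0.33 0 0 0'; python3 -c "
from h import *
goto((.0,-.05,.30),20)
a=vision.get_image('top');b=vision.get_image('scene');x=lambda i:cv2.resize(i,None,fx=2.5,fy=2.5)
cv2.imwrite('pics/s6.png',np.hstack([x(b[130:330,290:450]),x(a[100:300,180:340])])[:,:,::-1])"
```

```text
clock: 9.5
position: [0.6786, 0.1089, 0.3217]
ee_rot: [-3.036, -0.321, -0.536]
force: [0.1, -0.3, 0.5]
width: 0.003
gripper_force: 0.0
clock: 10.0
position: [0.6879, 0.1109, 0.3216]
ee_rot: [-3.036, -0.321, -0.536]
force: [-0.7, 0.0, -0.3]
width: 0.004
gripper_force: 0.0
clk 10.0 tip now (fryer) [ 0.1176 -0.0493  0.3009] F [-0.72  0.16 -0.27] tilt 20.0
row [-11.08   0.02  -3.94] [-0.3 -0.   0.1]
```

View pics/s6.png

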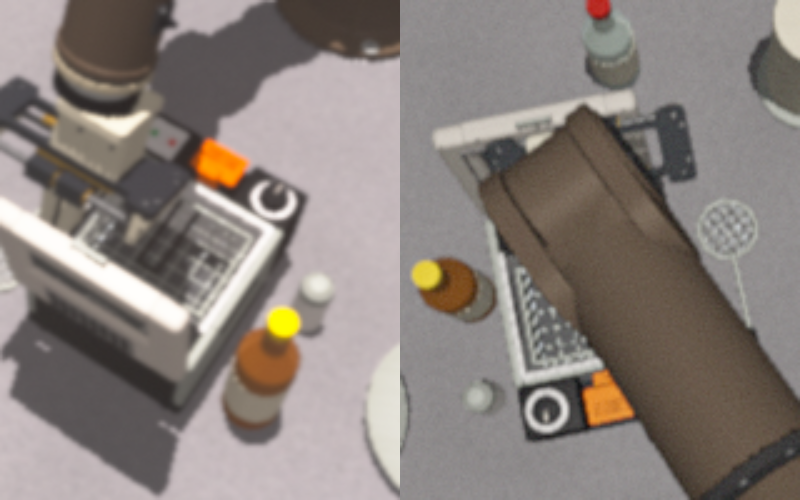

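The lid is now past vertical and leaning back towards its stop, with no load on the fingers. I'll back away and check its angle.

```bash
python3 -m creep '0 -2 0 -0.75 0 0 0; 0 -5 0 -1.9 0 0 0; 0 -10 0 -3.7 0 0 0; 0 -15 0 -5.5 0 0 0; 0 -20 0 -7.3 0 0 0' && python3 -m creep '0 0 0 -1 0 0 0; 0 -3 0 -4 0 0 0; 0 -5 0 -6 0 0 0; 0 -5 0 -6 0 0 0; 0 -5 0 -6 0 0 0'; python3 -c "
from h import *
goto((.0,-.05,.30),20)
a=vision.get_image('top');b=vision.get_image('scene');x=lambda i:cv2.resize(i,None,fx=2.5,fy=2.5)
cv2.imwrite('pics/s7.png',np.hstack([x(b[130:330,290:450]),x(a[100:300,180:340])])[:,:,::-1])
for ang in(1.55,1.65,1.75):
  c,s=np.cos(ang),np.sin(ang)
  P=[F((.105-.202*c,y,.15+.202*s)) for y in(-.104,.104)]; print(ang,((proj('scene',P)-[290,130])*2.5).round(),((proj('top',P)-[180,100])*2.5+[400,0]).round())"
```

```text
clock: 10.72
position: [0.4814, 0.0668, 0.3215]
ee_rot: [-3.036, -0.322, -0.534]
force: [-1.8, -0.1, 1.2]
width: 0.003
gripper_force: 0.0
clock: 11.35
position: [0.4172, 0.0526, 0.3614]
ee_rot: [-3.037, -0.323, -0.536]
force: [0.2, 0.6, 0.7]
width: 0.005
gripper_force: 0.0
clk 11.35 tip now (fryer) [-0.1593 -0.0504  0.3408] F [0.32 0.52 0.75] tilt 20.0
row [13.56  0.04  9.29] [-0.3 -0.   0.2]
1.55 [[ 17. 157.]
 [210. 274.]] [[648. 142.]
 [441. 184.]]
1.65 [[  4. 173.]
 [198. 292.]] [[644. 123.]
 [438. 164.]]
1.75 [[ -9. 190.]
 [186. 311.]] [[640. 105.]
 [435. 146.]]
```

View pics/s7.png

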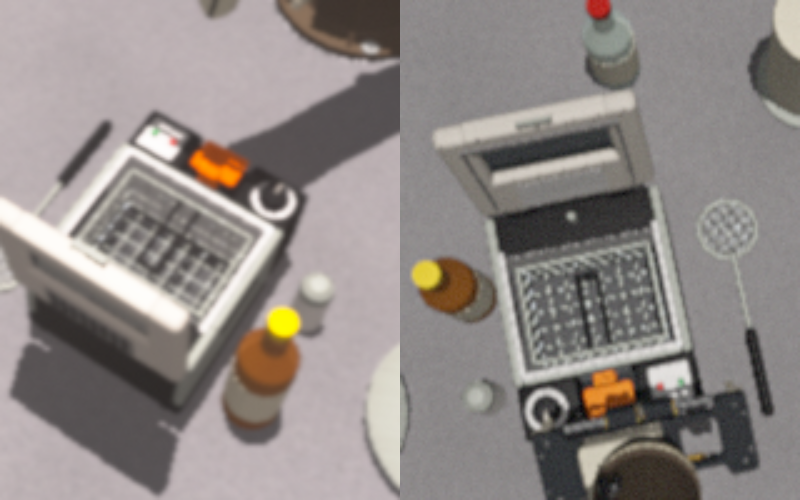

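The lid's underside front corners, at about (437,148) and (638,108) in the top view, match 1.75 rad. The lid stands against its stop, the tab is up and the arm is clear. The fryer and the things around it show no movement.

```bash
python3 -c "
from cell import job
print(job.sign_off())"
```

```text
the job is handed in; nothing more can be done
None
```

The job is handed in after about 11.5 s: I pressed the tab, the lid sprang up to about 0.95 rad, and I pushed it gently back to its stop at about 1.75 rad; dial, fryer and surroundings looked unmoved in the last pictures, with the arm clear.

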